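# Turn the topping carousel until the chilli faces the customers

## Robot

A 6-joint arm with a two-finger parallel gripper is mounted at the origin on the work surface. World frame = base frame: x ahead of the robot, y to its left, z up, the work surface at z = 0. Lengths are in m, angles in degrees, forces in N, time in s.
With the tool pointing down it reaches from about 0.4 to 0.825 m from the base axis. Payload 7 kg.
Tool frame: the origin (TCP) lies midway between the tips of the shut fingers; the grasp point (between the pads) lies 19 mm behind it (ctrl.hold_point_z is the distance from the TCP to the grasp point, in m); z points along the fingers, y is the line along which they close (so a half turn about z gives the same grasp; the last joint's range is limited). The gripper opens to 88 mm and grips with 3 to 60 N. Pads are 19 mm wide; open, the fingers measure 130 mm over their backs; the gripper's body (78 mm by 193 mm) begins 47 mm behind the grasp point.
Start: joints at [91.564, 20.546, 0.682, 0, -70.136, -16.507], TCP at [0.174, 0.652, 0.227] pointing down, gripper open.
Joint ranges: [-176.03, 176.03], [-82.01, 121.73], [-58.28, 71.71], [-173.87, 95.51], [-174.79, -0.11], [-173.66, 173.66]. Speed limits (degrees/s): [136.94, 136.94, 172.46, 180, 180, 180].

## Interface

Orientations are given as [roll, pitch, yaw] about the fixed x, y, z axes, in that order (R = Rz(yaw) Ry(pitch) Rx(roll)).
In Python, from plant import ctrl gives the robot as it stands.
- The arm moves only by the tool apply_moves, never from a script. Its argument "deltas" is a list of rows, each an object with "fingers": the finger opening in mm, from 0 to 87.6; "delta_pos": the shift along the tool's x, y, z in mm, a list of three; "angular": the turn, a rotation vector about the tool's x, y, z in degrees, a list of three. A call has 1 to 10 rows; each row is the pose to reach, as a shift and turn from the pose commanded when the call began, along the tool's axes at that moment; what a row does not reach only later rows make up. A row lasts 1/10 s, in which the tool goes at most 50 mm and 8.59 degrees, less where a joint would pass 70% of its speed; a pose out of reach is approached as far as the arm can. A call with a gripper value outside its range is refused whole. The fingers move at their own pace and stop on an object; the grip force is fixed at half the most. Time passes only in rows, so rows that repeat a pose let the fingers close. It gives the time, the measured TCP pose, the force, the opening and the grip force at its end, in the units of the state.
- ctrl.get_obs(): the state, without advancing time (a new reading comes with each control period).
- ctrl.snapshot(name): name is "scene" or "top" or "wrist"; returns the picture (420x560x3 uint8, red, green, blue); there is no depth.
- ctrl.camera_params(name): a dict with "fx", "fy", "cx", "cy" (pixels), "cam_to_world" (4x4, takes a point from camera to world coordinates); the wrist camera has in their place "mount" (4x4, takes a point from camera to tool coordinates, whose origin is the TCP and whose axes are the flange's). Camera axes: x right, y up, looking along -z (the intrinsics and any distortion apply to the point x, -y, -z); pixel columns grow to the right and rows downward; lengths in m; the calibration is good to about 2 mm. A picture is of the moment at which its call begins: read the wrist's pose just before it. camera_params takes no time and is no camera call.
- ctrl.close_job(): hands the job in; it is judged then, once.
The state is a dict: "clock": time; "joint_pos": joint angles; "qvel": joint speeds; "tau": joint torques, N m; "tool_pos": TCP position; "orientation": TCP orientation; "force": force on the tool from outside, world axes, zero at the start; "moment": the same for the moment, N m; "opening": finger opening in m; "gripper_force": force on a finger pad.
Only numpy, scipy, OpenCV 4.12 (cv2) and the standard library are available. Lean on these libraries where they do the work, as an engineer would, in place of code of your own. Each camera call takes 0.05 s, during which the arm holds its last target. There are 200 camera calls.

## Task

Spin the topping carousel by pushing its rim or the pegs on the rim with the fingertips until the jar with the red lid stands at the front, squarely in line with the red arrow on the customers' side, and leave it at rest there. Only push the carousel round: do not touch, lift or upset the jars, which stay in their seats, and leave everything else on the counter alone.

Things in the scene. Friction and masses are not known exactly. Their poses are not given: they have to be found in the camera images.
- stand: the fixed foot under the carousel, dark steel. Origin: on the work surface, under the turning axis; z up; its +x axis points to the front of the carousel (the customers' side, roughly away from the robot). There, outside the rim, a white post (36 mm wide, top 50 mm above the work surface, 163 to 213 mm from the axis) bears a flat red arrow head, about 50 mm. It does not move
- front (a point): fixed point on the straight line from the turning axis to the red arrow, 74 mm from the axis, 74 mm above the work surface: where the centre of the red-lidded jar belongs
- carousel: round light-wood turning board, 300 mm in diameter, 16 mm thick, its underside 32 mm and its top 48 mm above the work surface. Origin: centre of its underside, on the vertical turning axis; z up. Turns endlessly either way with some drag (1 to 2 N at the rim) and stays where it is left
- peg (a point): centre of the top of one of the eight upright dark-wood finger pegs on the rim (14 mm diameter, 50 mm tall, tops 98 mm above the work surface). All stand 139 mm from the turning axis, every 45 degrees; this one is at 22.5 degrees from the carousel's own x axis
- seat (a point): centre of one of the four jar seats (low dark rings 71 mm in diameter, 8 mm high, on the board), at board level. They lie 74 mm from the turning axis, every 90 degrees; this one is on the carousel's own x axis. One jar stands in each; which jar is where changes
- chilli_jar (a point): centre (half-way up) of the jar with the red lid (chilli): loose, 60 mm in diameter, 52 mm tall, top 100 mm above the work surface, standing in a seat of the carousel: this is the jar to bring to the front
- sesame_jar (a point): centre (half-way up) of the jar with the white lid (sesame): loose, 60 mm in diameter, 52 mm tall, top 100 mm above the work surface, standing in a seat of the carousel
- scallion_jar (a point): centre (half-way up) of the jar with the green lid (scallion): loose, 60 mm in diameter, 52 mm tall, top 100 mm above the work surface, standing in a seat of the carousel
- mustard_jar (a point): centre (half-way up) of the jar with the yellow lid (mustard): loose, 60 mm in diameter, 52 mm tall, top 100 mm above the work surface, standing in a seat of the carousel
- tongs: dark steel bread tongs lying loose between robot and carousel, about 210 mm long, 12 mm high; origin at the underside, near the middle; a bystander
- brush: loose brush lying between robot and carousel, less than 40 mm high; origin at the underside, near the middle; a bystander
- cup: white cup, 74 mm in diameter, 75 mm tall, loose, right of the carousel; origin centre of its underside; a bystander
- oil: amber bottle with a black cap, 60 mm in diameter, 150 mm tall, loose, right of the carousel; origin centre of its underside; a bystander
- bun: round bread bun, 100 mm in diameter, 38 mm tall, loose, left of the carousel; origin centre of its underside; a bystander
Things that resemble listed ones, but are neither listed nor needed, are in the scene too. What is shaped like the part that bears sesame_jar but purple is not meant.

How it is judged:
By the outcome, as a careful person would: the job done as asked, in the order asked, and still so for the second after the job is handed in, with the robot touching nothing.
It also fails if it takes over 67 s, if anything falls off the work surface, if the arm or the gripper's body presses on something with over 40 N, if the wrist force passes 120 N, or if a joint passes its speed limit or range.

## Working session

There is one attempt and no reset: what is moved stays moved. The work goes in short steps, Python scripts to look and compute and a tool call to move; the robot and the scene stay as the last step left them, time stands still between calls to the robot, and variables do not carry over. Pictures are saved under pics/ and viewed, at most 10 in all, crops included, and the job is handed in when it is done.

Besides the shell and the picture viewer there is one more tool, called after "Call:" by a JSON object that holds its "name" and its "arguments", one argument or row to a line. apply_moves: Moves the arm, as the interface text tells. Its arguments: {"type":"object","properties":{"deltas":{"type":"array"}},"required":["deltas"]}

```bash
mkdir -p pics; python3 - <<'E'
from plant import ctrl
import cv2,numpy as np
print(ctrl.get_obs())
for n in ("scene","top"):
    p=ctrl.camera_params(n);print(n,p)
    cv2.imwrite(f"pics/{n}0.png",ctrl.snapshot(n)[:,:,::-1])
print(ctrl.camera_params("wrist"))
E
```

```text
{'clock': 0.0, 'joint_pos': array([ 9.15633251e+01,  2.05909856e+01,  6.33585788e-01, -1.87023168e-02,
       -7.01379114e+01, -1.65076800e+01]), 'qvel': array([ 0.03526493,  0.02720278,  0.07253948, -0.00909996, -0.10697063,
        0.13256057]), 'tau': array([-1.19388413e-03, -5.82722390e+01,  2.93061054e+01,  6.99684530e+00,
        7.01167941e-03, -1.68958773e-04]), 'tool_pos': array([0.17396977, 0.65167714, 0.22563082]), 'orientation': array([ 1.79903621e+02, -1.02277851e-02, -1.49507152e+01]), 'force': array([-1.04354371,  0.38477919,  0.28223887]), 'moment': array([-0.02548341, -0.00221359, -0.00204399]), 'gripper_force': 0.0, 'opening': 0.08768028577239145}
scene {'fx': 501.5111010043669, 'fy': 501.5111010043669, 'cx': 282.8995377210579, 'cy': 210.60981050332444, 'cam_to_world': array([[-0.319399  , -0.75278548,  0.57558519,  1.45357033],
       [ 0.94759428, -0.24921889,  0.19988753,  0.29902728],
       [-0.00702573,  0.60926511,  0.79293548,  1.35419266],
       [ 0.        ,  0.        ,  0.        ,  1.        ]])}
top {'fx': 524.6678793883293, 'fy': 524.6678793883293, 'cx': 279.00438527902446, 'cy': 214.0241547842785, 'cam_to_world': array([[-0.01497271,  0.9897597 , -0.14195619,  0.31027787],
       [-0.99980781, -0.01661681, -0.01040337, -0.02733784],
       [-0.01265569,  0.14177315,  0.98981827,  1.62999431],
       [ 0.        ,  0.        ,  0.        ,  1.        ]])}
{'fx': 373.79612934244057, 'fy': 373.79612934244057, 'cx': 276.00346883835977, 'cy': 216.1599196012958, 'mount': array([[-5.47850523e-04,  9.55270709e-01,  2.95732263e-01,
         8.06308872e-02],
       [ 9.99999805e-01,  6.12159697e-04, -1.24869067e-04,
        -3.65763939e-04],
       [-3.00319135e-04,  2.95732137e-01, -9.55270858e-01,
        -1.58391850e-01],
       [ 0.00000000e+00,  0.00000000e+00,  0.00000000e+00,
         1.00000000e+00]])}
```

View pics/top0.png

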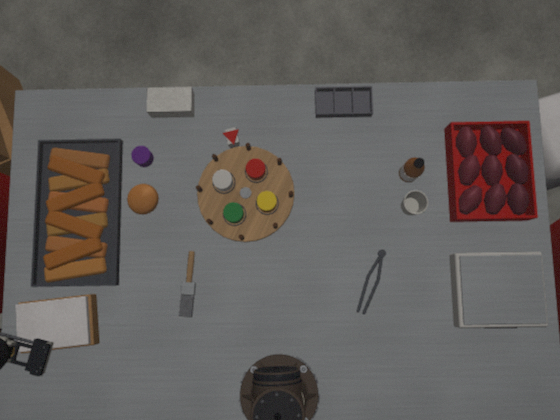

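View pics/scene0.png

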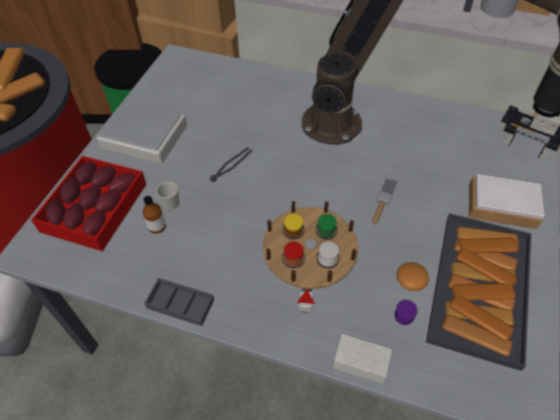

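The top view shows the carousel centred at about (245,193), with the red lid at (256,169), white at (222,181), green at (233,213) and yellow at (267,202). The red arrow is at (232,136). The purple jar at (142,156) is off the carousel and is a look-alike. The only other red thing is the tray of eggplants on the right. I'll measure next.

```bash
cat > h.py <<'E'
from plant import ctrl
import cv2,numpy as np
def ray(n,u,v,z):
    p=ctrl.camera_params(n);T=p["cam_to_world"]
    d=T[:3,:3]@np.array([(u-p["cx"])/p["fx"],-(v-p["cy"])/p["fy"],-1]);o=T[:3,3]
    return (o+d*(z-o[2])/d[2])[:2]
def blobs(img,lo,hi,box,amin=15):
    h=cv2.cvtColor(img,cv2.COLOR_RGB2HSV);m=cv2.inRange(h,np.array(lo),np.array(hi))
    if lo[0]==0 and hi[0]<12: m|=cv2.inRange(h,np.array([170]+list(lo[1:])),np.array([180]+list(hi[1:])))
    k=np.zeros_like(m);x0,y0,x1,y1=box;k[y0:y1,x0:x1]=255;m&=k
    n,l,s,c=cv2.connectedComponentsWithStats(m)
    return [(c[i].round(2),int(s[i,4])) for i in range(1,n) if s[i,4]>=amin]
COL=dict(red=((0,150,70),(8,255,255)),green=((45,120,40),(80,255,255)),yellow=((22,150,100),(34,255,255)))
BOX=dict(top=(190,120,300,245),scene=(255,195,365,315))
E
python3 - <<'E'
from h import *
for n in ("top","scene"):
    im=ctrl.snapshot(n)
    for k,(lo,hi) in COL.items():
        for c,a in blobs(im,lo,hi,BOX[n]): print(n,k,c,a,ray(n,*c,.1).round(4),ray(n,*c,.05).round(4))
    g=blobs(im,(0,0,0),(180,255,62),BOX[n],8)
    for c,a in g: print(n,"dark",c,a,ray(n,*c,.098).round(4))
im=ctrl.snapshot("top")[115:250,185:305]
im2=ctrl.snapshot("scene")[195:320,255:375]
cv2.imwrite("pics/crop1.png",np.hstack([cv2.resize(im,(400,450),interpolation=3),cv2.resize(im2,(400,450),interpolation=3)])[:,:,::-1])
E
```

```text
top red [231.15 135.39] 97 [0.7715 0.1294] [0.7866 0.1345]
top red [255.   168.01] 296 [0.6697 0.0583] [0.6814 0.0611]
top green [232.74 211.88] 274 [0.5384 0.1252] [0.5458 0.1302]
top yellow [266.12 200.36] 306 [0.5712 0.0262] [0.5797 0.028 ]
top dark [247.88 146.94] 16 [0.7353 0.0793]
top dark [215.18 158.24] 17 [0.7023 0.1777]
top dark [279.25 162.06] 16 [ 0.687  -0.0143]
top dark [199.   188.94] 17 [0.6094 0.2257]
top dark [290.5  194.75] 12 [ 0.5871 -0.0462]
top dark [237.47 220.35] 17 [0.5132 0.1115]
top dark [210.25 221.92] 12 [0.5099 0.1918]
top dark [275.11 225.89] 9 [0.4949 0.0007]
top dark [241.55 237.64] 11 [0.4619 0.0997]
scene red [293.28 251.02] 334 [0.6769 0.0605] [0.6459 0.051 ]
scene red [305.91 297.51] 107 [0.812 0.141] [0.7864 0.1347]
scene green [326.74 223.07] 252 [0.5466 0.1271] [0.5104 0.1202]
scene yellow [293.16 221.87] 264 [0.5749 0.0271] [0.5398 0.0163]
scene dark [292.75 207.38] 16 [0.5196 0.0079]
scene dark [325.6  207.33] 15 [0.4867 0.1068]
scene dark [269.11 225.84] 19 [ 0.6113 -0.0391]
scene dark [350.78 225.83] 18 [0.532 0.2  ]
scene dark [333.67 229.87] 15 [0.5634 0.1539]
scene dark [326.86 237.36] 14 [0.5967 0.1416]
scene dark [268.43 254.93] 14 [ 0.7119 -0.0055]
scene dark [353.12 255.18] 17 [0.6338 0.2323]
scene dark [329.25 276.75] 16 [0.7265 0.1848]
scene dark [293.12 276.71] 17 [0.759  0.0865]
```

View pics/crop1.png

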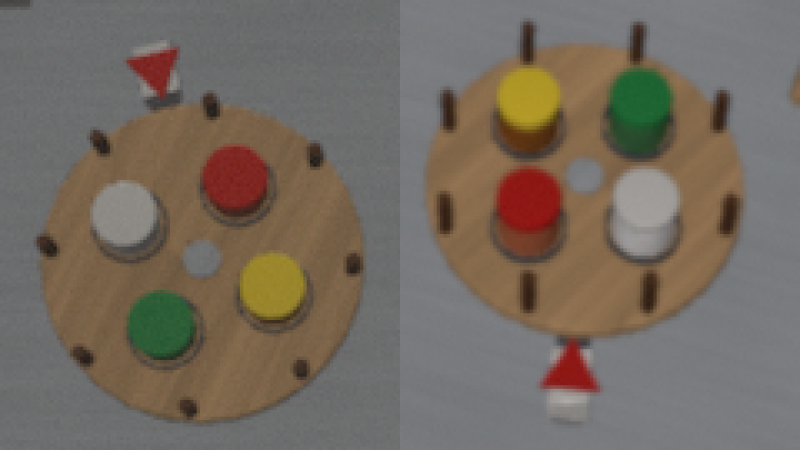

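The crop confirms it: the red lid (chilli) is right of the arrow line in the top view, and the arrow's red head on the white post is separate from it. Next I'll refine the axis and angles and work out the approach.

```bash
cat >> h.py <<'E'
from scipy.optimize import least_squares
def carousel(n,cen=None):
    im=ctrl.snapshot(n)
    P=[c for c,a in blobs(im,(0,0,0),(180,255,62),BOX[n],8)]
    f0=np.array([.6025,.091])
    P=[c for c in P if .12<np.linalg.norm(ray(n,*c,.075)-f0)<.158]
    def res(q):
        W=np.array([ray(n,*c,q[3]) for c in P]);D=W-q[:2]
        a=np.arctan2(D[:,1],D[:,0]);k=np.round((a-q[2])/(np.pi/4))*np.pi/4+q[2]
        return (D-.139*np.c_[np.cos(k),np.sin(k)]).ravel()
    best=min((least_squares(res,[*f0,t,.075],loss='soft_l1',f_scale=.003) for t in np.radians([-15,0,15])),key=lambda s:s.cost)
    q=best.x;ar=[c for c,a in blobs(im,*COL["red"],BOX[n],30)]
    W=[ray(n,*c,.05) for c in ar];i=int(np.argmax([np.linalg.norm(w-q[:2]) for w in W]))
    d=W[i]-q[:2];A=np.degrees(np.arctan2(d[1],d[0]))
    r=ray(n,*ar[1-i],.088)-q[:2]
    print(n,len(P),"axis",q[:2].round(4),"peg",(np.degrees(q[2])%45).round(2),"z",q[3].round(3),"rms",np.sqrt((best.fun**2).mean()).round(4),
      "arrow",A.round(2),np.linalg.norm(d).round(4),"red",np.degrees(np.arctan2(r[1],r[0])).round(1),np.linalg.norm(r).round(4))
def togo(x,y,z,yaw):
    from scipy.spatial.transform import Rotation as Ro
    o=ctrl.get_obs();R=Ro.from_euler('xyz',o["orientation"],degrees=True);G=Ro.from_euler('xyz',[180,0,yaw],degrees=True)
    d=R.inv().apply(np.array([x,y,z])-o["tool_pos"])*1000
    print("delta",d.round(1),"rot",np.degrees((R.inv()*G).as_rotvec()).round(1),"at",o["tool_pos"].round(4),o["orientation"].round(1),"F",o["force"].round(1),"t",o["clock"])
E
python3 - <<'E'
from h import *
for n in ("top","scene"): carousel(n)
togo(.613,.230,.2,-94.5)
E
```

```text
top 8 axis [0.6038 0.0915] peg 40.5 z 0.069 rms 0.0006 arrow 13.2 0.1884 red -25.2 0.0762
scene 8 axis [0.6069 0.0929] peg 40.63 z 0.074 rms 0.0008 arrow 13.06 0.1842 red -28.8 0.0718
delta [532.9 294.6  26.5] rot [ 0.  -0.  79.6] at [0.174  0.6521 0.2264] [180.   -0.  -14.9] F [0.8 0.3 0.2] t 0.4
```

Call:
{"name": "apply_moves", "arguments": {
  "deltas": [
    {"fingers":28,"delta_pos":[48,26.5,5],"angular":[0,0,7]},
    {"fingers":28,"delta_pos":[92,50.5,10],"angular":[0,0,14]},
    {"fingers":28,"delta_pos":[136,75,15],"angular":[0,0,21]},
    {"fingers":28,"delta_pos":[180,99,20],"angular":[0,0,28]},
    {"fingers":28,"delta_pos":[224,123,25],"angular":[0,0,35]},
    {"fingers":28,"delta_pos":[268,147,26],"angular":[0,0,42]},
    {"fingers":28,"delta_pos":[312,171,26],"angular":[0,0,49]},
    {"fingers":28,"delta_pos":[356,195,26],"angular":[0,0,56]},
    {"fingers":28,"delta_pos":[400,219.5,26],"angular":[0,0,63]},
    {"fingers":28,"delta_pos":[440,241.5,26],"angular":[0,0,70]}
  ]
}}

```text
clock: 1.4
tool_pos: [0.5359, 0.306, 0.2009]
orientation: [-180.0, 0.0, -85.2]
force: [1.5, 1.1, 0.7]
opening: 0.0283
gripper_force: 0.0
```

```bash
python3 -c "
from h import *
togo(.6158,.2306,.16,-94.45)"
```

```text
delta [ 81.8 -73.3  40.9] rot [-0.   0.   9.2] at [0.5359 0.306  0.2009] [-180.     0.   -85.2] F [1.5 1.1 0.7] t 1.4
```

Call:
{"name": "apply_moves", "arguments": {
  "deltas": [
    {"fingers":28,"delta_pos":[27,-24,10],"angular":[0,0,4]},
    {"fingers":28,"delta_pos":[55,-49,25],"angular":[0,0,7]},
    {"fingers":28,"delta_pos":[76,-68,38],"angular":[0,0,9]},
    {"fingers":28,"delta_pos":[82,-73.5,41],"angular":[0,0,9.2]},
    {"fingers":28,"delta_pos":[82,-73.5,41],"angular":[0,0,9.2]},
    {"fingers":28,"delta_pos":[82,-73.5,41],"angular":[0,0,9.2]}
  ]
}}

```text
clock: 2.0
tool_pos: [0.6149, 0.2328, 0.16]
orientation: [-180.0, 0.0, -94.1]
force: [1.0, 0.6, 0.8]
opening: 0.0282
gripper_force: 0.0
```

```bash
python3 -c "
from h import *
togo(.6158,.2306,.07,-94.45)
cv2.imwrite('pics/w1.png',ctrl.snapshot('wrist')[:,:,::-1])"
```

```text
delta [ 2.2 -1.  90. ] rot [-0.   0.   0.3] at [0.6149 0.2328 0.16  ] [-180.     0.   -94.1] F [1.  0.6 0.8] t 2.0
```

View pics/w1.png

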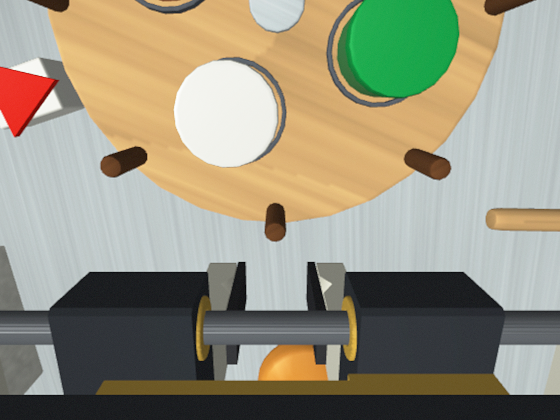

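The peg is at (275,229), midway between the fingers at (276), so the arm is aligned for the descent.

Call:
{"name": "apply_moves", "arguments": {
  "deltas": [
    {"fingers":28,"delta_pos":[3,0,20],"angular":[0,0,0]},
    {"fingers":28,"delta_pos":[3,0,45],"angular":[0,0,0]},
    {"fingers":28,"delta_pos":[3,0,70],"angular":[0,0,0]},
    {"fingers":28,"delta_pos":[3,0,88],"angular":[0,0,0]},
    {"fingers":20,"delta_pos":[3,0,90],"angular":[0,0,0]},
    {"fingers":20,"delta_pos":[3,0,90],"angular":[0,0,0]},
    {"fingers":20,"delta_pos":[3,0,90],"angular":[0,0,0]}
  ]
}}

```text
clock: 2.75
tool_pos: [0.6155, 0.2304, 0.0713]
orientation: [-179.9, 0.1, -94.1]
force: [0.0, -0.6, 0.4]
opening: 0.0204
gripper_force: 0.0
```

```bash
python3 -c "
from h import *
togo(.6158,.2306,.07,-94.45)
for i in range(1,11):
    t=np.radians(4*i);print(4*i,(139*(1-np.cos(t))).round(1),(139*np.sin(t)).round(1))
"
```

```text
delta [-0.2 -0.3  1.3] rot [-0.1  0.1  0.4] at [0.6155 0.2304 0.0713] [-1.799e+02  1.000e-01 -9.410e+01] F [ 0.  -0.6  0.4] t 2.75
4 0.3 9.7
8 1.4 19.3
12 3.0 28.9
16 5.4 38.3
20 8.4 47.5
24 12.0 56.5
28 16.3 65.3
32 21.1 73.7
36 26.5 81.7
40 32.5 89.3
```

Call:
{"name": "apply_moves", "arguments": {
  "deltas": [
    {"fingers":20,"delta_pos":[0.3,9.7,0],"angular":[0,0,-4]},
    {"fingers":20,"delta_pos":[1.4,19.3,0],"angular":[0,0,-8]},
    {"fingers":20,"delta_pos":[3,28.9,0],"angular":[0,0,-12]},
    {"fingers":20,"delta_pos":[5.4,38.3,0],"angular":[0,0,-16]},
    {"fingers":20,"delta_pos":[8.4,47.5,0],"angular":[0,0,-20]},
    {"fingers":20,"delta_pos":[12,56.5,0],"angular":[0,0,-24]},
    {"fingers":20,"delta_pos":[16.3,65.3,0],"angular":[0,0,-28]},
    {"fingers":20,"delta_pos":[21.1,73.7,0],"angular":[0,0,-32]},
    {"fingers":20,"delta_pos":[26.5,81.7,0],"angular":[0,0,-36]},
    {"fingers":20,"delta_pos":[29.5,85.5,0],"angular":[0,0,-38]}
  ]
}}

```text
clock: 3.75
tool_pos: [0.5278, 0.2068, 0.0714]
orientation: [-179.8, 0.0, -56.0]
force: [0.4, 0.7, -0.2]
opening: 0.0202
gripper_force: 0.4
```

```bash
python3 - <<'E'
from h import *
togo(.6158,.2306,.07,-94.45)
carousel("top"); carousel("scene")
im=ctrl.snapshot("top")[115:250,185:305]
im2=ctrl.snapshot("scene")[195:320,255:375]
cv2.imwrite("pics/crop2.png",np.hstack([cv2.resize(im,(400,450),interpolation=3),cv2.resize(im2,(400,450),interpolation=3)])[:,:,::-1])
E
```

```text
delta [ 29.5 -86.2   1.7] rot [-0.2  0.1 38.5] at [0.5278 0.2068 0.0714] [-179.8    0.   -56. ] F [ 0.4  0.7 -0.2] t 3.75
top 6 axis [0.5838 0.0847] peg 35.17 z 0.133 rms 0.0117 arrow 13.75 0.2091 red 12.2 0.0979
scene 7 axis [0.6113 0.0946] peg 33.36 z 0.081 rms 0.0037 arrow 12.89 0.1798 red 9.3 0.0672
```

View pics/crop2.png

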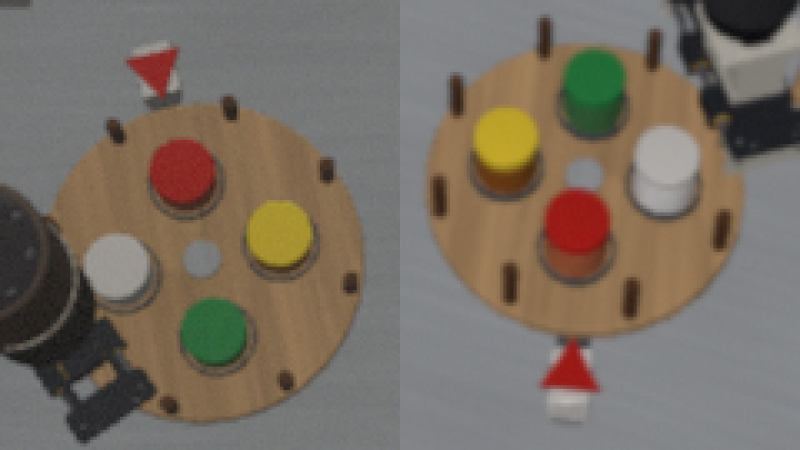

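It turned as intended, and the red jar is now close to the arrow line. The arm covers some pegs, so I'll fix the axis and height and fit the angle only.

```bash
cat >> h.py <<'E'
def angle(n):
    c,z,A=dict(top=((.6038,.0915),.069,13.2),scene=((.6069,.0929),.074,13.06))[n]
    im=ctrl.snapshot(n);L=[]
    for p,a in blobs(im,(0,0,0),(180,255,62),BOX[n],8):
        d=ray(n,*p,z)-c
        if a<30 and abs(np.linalg.norm(d)-.139)<.004: L.append(np.degrees(np.arctan2(d[1],d[0]))%45)
    print(n,"pegs",np.round(L,1),"red error deg",(np.median(L)-22.5-A).round(2))
E
python3 -c "
from h import *
angle('top');angle('scene')"
```

```text
top pegs [33.1 33.5 32.8] red error deg -2.62
scene pegs [32.8 33.6 33.3 33.3 33.3 33.4 32.8] red error deg -2.27
```

Call:
{"name": "apply_moves", "arguments": {
  "deltas": [
    {"fingers":20,"delta_pos":[0,1.5,0],"angular":[0,0,-0.6]},
    {"fingers":20,"delta_pos":[0,3,0],"angular":[0,0,-1.2]},
    {"fingers":20,"delta_pos":[0.1,4.5,0],"angular":[0,0,-1.8]},
    {"fingers":20,"delta_pos":[0.1,5.8,0],"angular":[0,0,-2.4]},
    {"fingers":20,"delta_pos":[0.1,5.8,0],"angular":[0,0,-2.4]},
    {"fingers":20,"delta_pos":[0.1,5.8,0],"angular":[0,0,-2.4]}
  ]
}}

```text
clock: 4.65
tool_pos: [0.5225, 0.2026, 0.0695]
orientation: [180.0, 0.0, -53.8]
force: [-0.4, 0.2, 0.1]
opening: 0.02
gripper_force: 0.1
```

```bash
python3 -c "
from h import *
angle('top');angle('scene');angle('scene')
togo(.5278,.2068,.07,-56)"
```

```text
top pegs [35.7 35.8 35.3 34.7] red error deg -0.16
scene pegs [35.2 35.6 35.  36.  35.2 36.1 35.4] red error deg -0.2
scene pegs [35.4 35.5 35.5 36.2 35.2 36.1 35.4] red error deg -0.09
delta [-0.3 -6.7 -0.6] rot [ 0.  -0.   2.2] at [0.5225 0.2026 0.0694] [180.   -0.  -53.8] F [-0.5  0.4  0.2] t 4.8
```

The error is about 0.15°. I'll open the fingers, with equal clearance either side, then lift straight up and back away outward.

Call:
{"name": "apply_moves", "arguments": {
  "deltas": [
    {"fingers":28,"delta_pos":[0,0,0],"angular":[0,0,0]},
    {"fingers":28,"delta_pos":[0,0,0],"angular":[0,0,0]},
    {"fingers":28,"delta_pos":[0,0,-15],"angular":[0,0,0]},
    {"fingers":28,"delta_pos":[0,0,-45],"angular":[0,0,0]},
    {"fingers":28,"delta_pos":[0,0,-85],"angular":[0,0,0]},
    {"fingers":28,"delta_pos":[0,0,-120],"angular":[0,0,0]},
    {"fingers":28,"delta_pos":[-45,0,-140],"angular":[0,0,0]},
    {"fingers":28,"delta_pos":[-90,0,-150],"angular":[0,0,0]},
    {"fingers":28,"delta_pos":[-130,0,-150],"angular":[0,0,0]},
    {"fingers":28,"delta_pos":[-130,0,-150],"angular":[0,0,0]}
  ]
}}

```text
clock: 5.8
tool_pos: [0.4439, 0.3106, 0.2202]
orientation: [-179.9, 0.1, -53.5]
force: [0.5, -0.0, -0.2]
opening: 0.028
gripper_force: 0.0
```

```bash
python3 - <<'E'
from h import *
angle('top');angle('scene');carousel('top');carousel('scene')
im=ctrl.snapshot("top");cv2.imwrite("pics/end.png",im[:,:,::-1])
print(ctrl.get_obs()["force"],ctrl.get_obs()["clock"])
E
```

```text
top pegs [35.4 35.7 35.5 35.7 34.8 36.  35.9] red error deg -0.02
scene pegs [35.4 35.7 35.7 35.9 36.  35.8 35.8 35.4] red error deg 0.18
top 8 axis [0.6038 0.0915] peg 35.57 z 0.066 rms 0.0006 arrow 13.25 0.188 red 13.5 0.0771
scene 8 axis [0.6076 0.0931] peg 35.71 z 0.075 rms 0.0006 arrow 13.11 0.1832 red 12.5 0.0713
[0.33840108 0.17855852 0.71566157] 6.05
```

View pics/end.png

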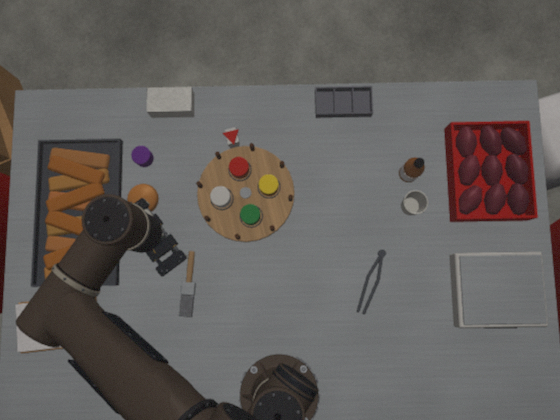

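The red lid at (239,167) lies on the line from the hub at (245,192) to the arrow at (232,136). All four jars are in their seats, the other items are undisturbed, and the arm is clear of everything.

```bash
python3 -c "
from plant import ctrl
print(ctrl.close_job())"
```

```text
the job is handed in; nothing more can be done
None
```

The red-lidded chilli jar stands at the front, measured within about 0.2° of the red arrow line; the carousel is at rest, the arm is clear, and the job was handed in at about 6 s on the robot's clock.

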